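Stand the brown breakfast egg in its egg cup on the tray

TASK

Get the breakfast tray ready: first stand the blue egg cup on the tray, in the free space between the salt shaker and the teaspoon, and let go of it. Then take the brown egg from the leaning wire rack and stand it gently in the cup, blunt end down and pointed end straight up, so that it stays upright when you let go. Do not drop the egg or knock the cup over, and leave the white egg, the salt shaker, the teaspoon and the jam jar where they are.

Things in the scene. Friction and masses are not known exactly. Their poses are not given: they have to be found in the camera images.
- brown_egg: Brown egg, loose, rigid, about 60 g, 62 mm long. Origin: tip of the blunt end; z along its axis to the pointed end. Blunt end: half ball of radius 23 mm; widest (46 mm) 23 mm from the origin, 44 mm at 34 mm. Starts blunt end down in a ring of the rack, leaning 35 degrees to the rack's -x, with the lowest 9 mm in the ring; centre of mass 29 mm up. Only friction holds it in ring or cup: it stays at the angle it is left.
- brown_egg_round (a point): Centre of the brown egg's round blunt end: on its axis, 23 mm from the origin. Axes as the egg's.
- white_egg: A white egg of the same shape and lean, in the other ring of the rack. Loose; a bystander.
- egg_rack: Steel wire egg rack, fixed to the table: a wire frame on the table (77 mm along x, 170 mm along y) with two rings (44 mm outside, 5 mm wire) centred at y = +55 and -55 mm, 55 mm above the table, tilted 35 degrees about y so that the eggs lean to -x, roughly to the robot. Nothing between the rings. Origin: middle of the underside. Which egg is in which ring varies.
- egg_cup: Egg cup, blue ceramic, loose, 110 g (varies), standing upright on the table at the start; round, 34 mm tall, foot 44 mm wide, waist 33 mm at 14 mm height, rim 43 mm wide outside and 36 mm inside. Hollow. Origin: centre of its underside; z up.
- cup_seat (a point): Point on the egg cup's axis 48.3 mm above its underside (14.3 mm above the rim): where the centre of the egg's round end lies when the egg is seated in the rim. The seated egg's lower tip is then 25.3 mm above the cup's underside.
- tray: White tray, fixed to the table, 191 mm along its x and 281 mm along its y. Origin: centre of its underside. The flat floor is 4 mm above the table, 154 mm (x) by 244 mm (y) between the rims; the rim is 20 mm high. The salt shaker stands near its +y end, the teaspoon lies near its -y end; the middle is free.
- salt_shaker: Salt shaker, loose, standing upright on the tray near its +y end: 44 mm wide, 90 mm tall. Origin: centre of its underside. A bystander.
- teaspoon: Metal teaspoon, loose, lying on the tray's floor near its -y end, along the tray's x: 138 mm long, 28 mm wide, 12 mm high. Origin: centre of its underside. A bystander.
- jam: Jam jar, loose, 60 mm wide, 85 mm tall, on the table to the right of the rack. Origin: centre of its underside. A bystander.
Mind the look-alikes: they are no part of the job. There is more than one size of the egg_cup; the one meant has the size given above.

How it is judged:
By the outcome, as a careful person would: the job done as asked, in the order asked, and still so for the second after the job is handed in, with the robot touching nothing.
It also fails if it takes over 62 s, if anything falls off the work surface, if the arm or the gripper's body presses on something with over 40 N, if the wrist force passes 120 N, or if a joint passes its speed limit or range.

ROBOT

A 6-joint arm with a two-finger parallel gripper is mounted at the origin on the work surface; the furniture and walls round the work are solid. World frame = base frame: x ahead of the robot, y to its left, z up, the work surface at z = 0. Lengths are in m, angles in rad, forces in N, time in s.
With the tool pointing down it reaches from about 0.35 to 0.85 m from the base axis. Payload 8.1 kg.
Tool frame: the origin (TCP) lies on the centre line of the jaws, within the pads' length; the fingertips stand 14 mm ahead of it and the grasp point (between the pads) lies 5 mm behind it; z points along the fingers, y is the direction in which the jaws open and shut (so a half turn about z gives the same grasp; the last joint's range is limited). The gripper opens to 93 mm and grips with 3 to 60 N. Pads are 15 mm wide; open, the fingers measure 128 mm over their backs; the gripper's body (75 mm by 188 mm) begins 65 mm behind the grasp point.
Start: joints at [1.201, 0.13, 1.488, -0, 1.523, -0.085], TCP at [0.169, 0.576, 0.233] pointing down, gripper open.
Joint ranges: [-2.96, 2.96], [-0.89, 2.26], [0.02, 2.5], [-1.34, 4.48], [0, 2.73], [-2.66, 2.66]. Speed limits (rad/s): [2.39, 2.39, 2.79, 3.14, 3.14, 3.14].

INTERFACE

Orientations are given as a rotation vector (axis times angle).
In Python, from plant import robot gives the robot as it stands.
- The arm moves only by the tool jog_arm, never from a script. Its argument "steps" is a list of rows, each a list of 7 numbers: the closure, from 0 (fully open) to 1 (shut), then the shift along the tool's x, y, z in m, then the turn, a rotation vector about the tool's x, y, z in rad. In form: [[jaw, tx, ty, tz, rx, ry, rz], ...]. A call has 1 to 5 rows; each row is the pose to reach, as a shift and turn from the pose measured when the call began, along the tool's axes at that moment; what a row does not reach only later rows make up. A row lasts 1/8 s, in which the tool goes at most 62.5 mm and 10.7 degrees, less where a joint would pass 70% of its speed; a pose out of reach is approached as far as the arm can. A call with a gripper value outside its range is refused whole. The fingers move at their own pace and stop on an object; "force" is the grip in N (left out, the last holds). Time passes only in rows, so rows that repeat a pose let the fingers close. It gives the time, the measured TCP pose, the force and the opening at its end, in the units of the state.
- robot.read_state(): the state, without advancing time (a new reading comes with each control period).
- robot.read_camera(name): name is "scene" or "top"; returns a dict with "image" (384x512x3 uint8, red, green, blue), "mtx" (3x3 intrinsics, pixels), "extrinsics" (4x4, takes a point from camera to world coordinates). Camera axes: x right, y down, z forward; pixel columns grow to the right and rows downward; lengths in m; the calibration is good to about 2 mm. A picture is of the moment at which its call begins. There is no depth.
- robot.close_job(): hands the job in, once; it reports no verdict.
The state is a dict: "t": time; "q": joint angles; "dq": joint speeds; "joint_torque": joint torques, N m; "tool_pos": TCP position; "orientation": TCP orientation; "force": force on the tool from outside, world axes, zero at the start; "wrist_torque": the same for the moment, N m; "opening": finger opening in m.
Only numpy, scipy, OpenCV 4.12 (cv2) and the standard library are available. Lean on these libraries where they do the work, as an engineer would, in place of code of your own. Each camera call takes 0.05 s, during which the arm holds its last target.

## Working session

There is one attempt and no reset: what is moved stays moved. The work goes in short steps, Python scripts to look and compute and a tool call to move; the robot and the scene stay as the last step left them, time stands still between calls to the robot, and variables do not carry over. Pictures are saved under pics/ and viewed, and the job is handed in when it is done.

Besides the shell and the picture viewer there is one more tool, called after ">>>" as name(argument=value, ...) on one line, values as JSON. jog_arm: Moves the arm, as the interface text tells. Its arguments: {"type":"object","properties":{"steps":{"type":"array"},"force":{"type":"number"}},"required":["steps"]}

```bash
mkdir -p pics; ls
python3 - <<'E'
from plant import robot
import cv2,numpy as np
print(robot.read_state())
for n in ("scene","top"):
    c=robot.read_camera(n); cv2.imwrite(f"pics/{n}0.png",c["image"][:,:,::-1]); np.savez(f"{n}0.npz",**c)
    print(n,c["mtx"].round(1).tolist(),c["extrinsics"].round(4).tolist())
E
```

```text
pics
{'t': 0.0, 'q': array([ 1.20060419e+00,  1.31149808e-01,  1.48928237e+00,  2.62976728e-05,
        1.52297221e+00, -8.54131322e-02]), 'dq': array([ 0.00025745, -0.00038969, -0.00032234, -0.00056741,  0.00144105,
       -0.00077282]), 'joint_torque': array([-8.42901250e-05, -5.59843504e+01, -4.91755700e+01,  7.69131398e-02,
        3.54982086e-02, -1.14385659e-04]), 'tool_pos': array([0.16834939, 0.57533919, 0.2315925 ]), 'orientation': array([-4.45759884e-01, -3.10936706e+00,  2.76264461e-03]), 'force': array([-0.04956679,  0.42166815,  0.54031588]), 'wrist_torque': array([-0.08664158,  0.07162001, -0.04818955]), 'opening': 0.09303411573072828}
scene [[483.0, 0.0, 245.7], [0.0, 483.0, 191.2], [0.0, 0.0, 1.0]] [[0.8758, -0.214, 0.4327, 0.0673], [-0.4827, -0.3856, 0.7863, -0.5436], [-0.0014, -0.8975, -0.441, 0.4843], [0.0, 0.0, 0.0, 1.0]]
top [[424.2, 0.0, 259.4], [0.0, 424.2, 186.4], [0.0, 0.0, 1.0]] [[0.0254, -0.9971, 0.0719, 0.4075], [-0.9997, -0.025, 0.0066, 0.1789], [-0.0048, -0.0721, -0.9974, 1.049], [0.0, 0.0, 0.0, 1.0]]
```

View pics/scene0.png

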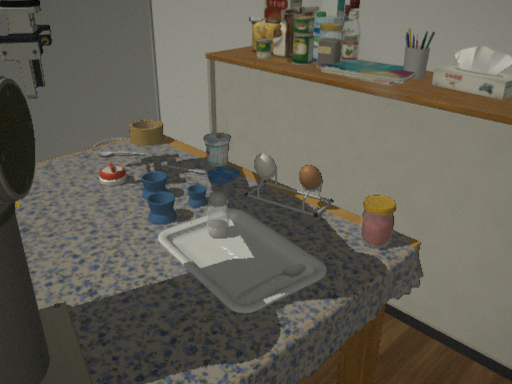

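View pics/top0.png

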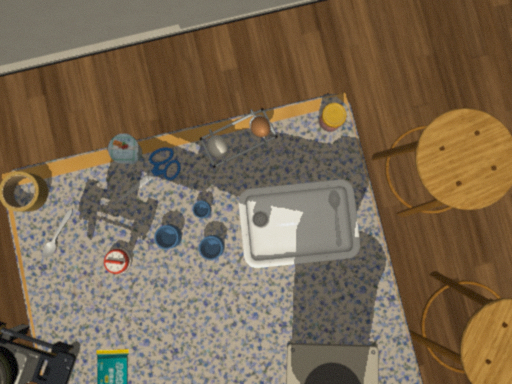

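The scene view has blue cups at (154,183), (161,207) and (197,195). In the top view they are at (167,237), (211,247) and (202,209). The blue scissors handle is at (164,163) in the top view. The brown egg is at (310,178) scene / (261,127) top, and the white egg at (264,166) / (217,148). Next I'll measure the cup sizes in close crops.

```bash
cat > h.py <<'E'
import numpy as np,cv2
def load(n,k=0):
    d=np.load(f"{n}{k}.npz"); return d["image"],d["mtx"],d["extrinsics"]
def ray(M,E,u,v):
    d=E[:3,:3]@np.linalg.solve(M,[u,v,1.]); return E[:3,3],d
def onz(M,E,u,v,z):
    o,d=ray(M,E,u,v); return o+d*(z-o[2])/d[2]
def proj(M,E,p):
    q=E[:3,:3].T@(np.asarray(p,float)-E[:3,3]); r=M@q; return r[:2]/r[2]
def tri(rays):
    A=np.zeros((3,3));b=np.zeros(3)
    for o,d in rays:
        d=d/np.linalg.norm(d);P=np.eye(3)-np.outer(d,d);A+=P;b+=P@o
    p=np.linalg.solve(A,b)
    return p,[np.linalg.norm((np.eye(3)-np.outer(d,d)/(d@d))@(p-o)) for o,d in rays]
E
python3 - <<'E'
from h import *
for n in("scene","top"):
    im,M,E=load(n); hsv=cv2.cvtColor(im,cv2.COLOR_RGB2HSV)
    m=((hsv[...,0]>98)&(hsv[...,0]<118)&(hsv[...,1]>120)&(hsv[...,2]>35)).astype(np.uint8)
    m=cv2.morphologyEx(m,cv2.MORPH_OPEN,np.ones((3,3)))
    k,l,s,c=cv2.connectedComponentsWithStats(m)
    for i in range(1,k):
        if s[i,4]>60: 
            x,y,w,h,a=s[i]
            L=onz(M,E,x,y+h/2,.034);R=onz(M,E,x+w,y+h/2,.034)
            print(n,s[i].tolist(),c[i].round(1),"z34 width",np.linalg.norm(L-R).round(4),((L+R)/2).round(3))
im,M,E=load("scene");a=cv2.resize(im[160:235,125:245],None,fx=5,fy=5,interpolation=cv2.INTER_CUBIC)
cv2.imwrite("pics/c1.png",a[:,:,::-1])
im,M,E=load("top");a=cv2.resize(im[190:265,140:260],None,fx=5,fy=5,interpolation=cv2.INTER_CUBIC)
cv2.imwrite("pics/c2.png",a[:,:,::-1])
a=cv2.resize(im[95:175,190:310],None,fx=6,fy=6,interpolation=cv2.INTER_CUBIC);cv2.imwrite("pics/c3.png",a[:,:,::-1])
im,M,E=load("scene");a=cv2.resize(im[140:220,235:345],None,fx=7,fy=7,interpolation=cv2.INTER_CUBIC);cv2.imwrite("pics/c4.png",a[:,:,::-1])
E
```

```text
scene [209, 167, 23, 16, 235] [220.1 175.1] z34 width 0.0522 [0.499 0.36  0.034]
top [152, 162, 14, 13, 103] [157.4 169.1] z34 width 0.0338 [0.518 0.429 0.034]
```

View pics/c1.png

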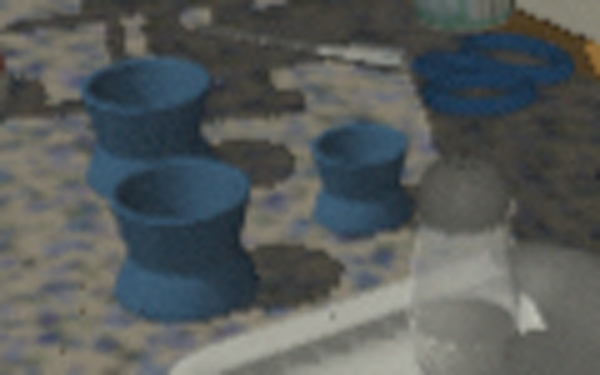

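View pics/c2.png

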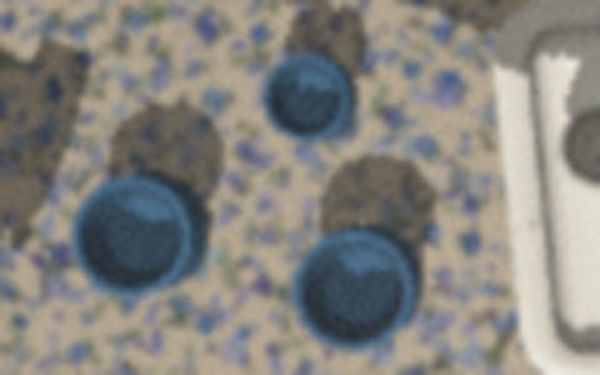

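View pics/c3.png

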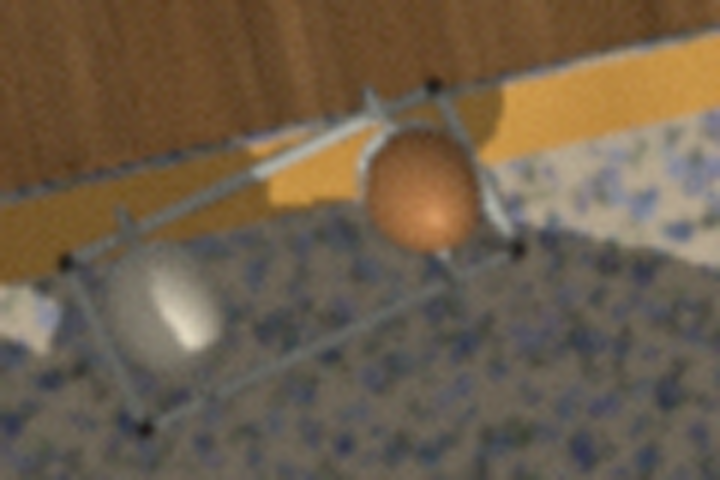

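View pics/c4.png

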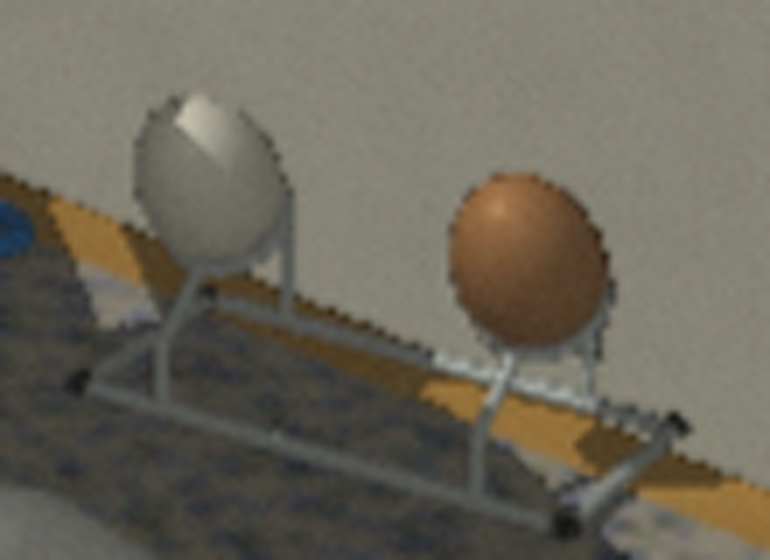

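The crops settle which cup is meant. The cup at (202,209) top / (197,195) scene has a rim about 17.5 px wide, roughly 42 mm. The other two rims are about 23 px, roughly 56 mm, so they're the look-alikes. I also have crop corners for the rack feet. Next I'll measure everything.

Run:
```python
from h import *
# cup
T=load("top");S=load("scene")
im,M,E=T
hsv=cv2.cvtColor(im,cv2.COLOR_RGB2HSV); print("cup hsv",hsv[209,202],hsv[203,202],"cloth",hsv[230,230])
def comp(img,fn,seed,box):
    hsv=cv2.cvtColor(img,cv2.COLOR_RGB2HSV).astype(int);m=fn(hsv,img.astype(int)).astype(np.uint8)
    z=np.zeros_like(m);x0,y0,x1,y1=box;z[y0:y1,x0:x1]=m[y0:y1,x0:x1]
    z=cv2.morphologyEx(z,cv2.MORPH_OPEN,np.ones((3,3),np.uint8))
    k,l,s,c=cv2.connectedComponentsWithStats(z,connectivity=4); return (l==l[seed[1],seed[0]])&(l[seed[1],seed[0]]>0),s[l[seed[1],seed[0]]]
blue=lambda h,r:(h[...,0]>95)&(h[...,0]<113)&(h[...,1]>95)
mt,st=comp(T[0],blue,(202,209),(188,195,216,222)); ms,ss=comp(S[0],blue,(197,197),(185,180,210,212))
print(st,ss)
cnt=max(cv2.findContours(mt.astype(np.uint8),0,1)[0],key=cv2.contourArea); print("top circ",cv2.minEnclosingCircle(cnt),cv2.fitEllipse(cnt))
(u,v),r=cv2.minEnclosingCircle(cnt)
print("rim z34",onz(T[1],T[2],u,v,.034).round(4))
# scene: axis midpoint via bbox
x,y,w,h,a=ss; print("scene bbox centre->z17",onz(S[1],S[2],x+w/2,y+h/2,.017).round(4))
# crop-based rim centre in top: (308,96)/5
print("crop rim",onz(T[1],T[2],140+308/5-.4,190+96/5-.4,.034).round(4))
print("crop scene rim", onz(S[1],S[2],125+360/5-.4,160+145/5-.4,.034).round(4), "foot",onz(S[1],S[2],125+363/5-.4,160+211/5-.4,.008).round(4))
# rack feet
ft=[(67,262),(432,86),(517,248),(145,428)]
P=[onz(T[1],T[2],190+a/6-.4,95+b/6-.4,.004) for a,b in ft]
print("feet top",np.round(P,4).tolist(),"mean",np.mean(P,0).round(4))
ss_=[(207,292),(680,425),(567,522),(78,381)]
Q=[onz(S[1],S[2],235+a/7-.4,140+b/7-.4,.004) for a,b in ss_]
print("feet scene",np.round(Q,4).tolist(),"mean",np.mean(Q,0).round(4))
for F in(P,Q):
    F=np.array(F); yv=(F[0]-F[1]+F[3]-F[2])/2; xv=(F[0]-F[3]+F[1]-F[2])/2
    print("len y",np.linalg.norm(yv),"len x",np.linalg.norm(xv),"yaw",np.arctan2(-yv[0],yv[1]),np.arctan2(xv[1],xv[0]))
# brown egg
br=lambda h,r:(h[...,0]>3)&(h[...,0]<16)&(h[...,1]>90)
mt,st=comp(T[0],br,(261,127),(245,110,275,145)); ms,ss=comp(S[0],br,(310,178),(290,155,330,195))
print(st,ss)
for m in(mt,ms):
    cnt=max(cv2.findContours(m.astype(np.uint8),0,1)[0],key=cv2.contourArea); print(cv2.fitEllipse(cnt),cv2.minEnclosingCircle(cnt))
```

```text
cup hsv [104 103  84] [104 115 115] cloth [ 18  22 151]
[196 201  14  11 115] [188 185  18  22 305]
top circ ((202.5, 207.0), 7.632268905639648) ((202.52633666992188, 206.1316375732422), (9.608819007873535, 14.346911430358887), 106.9887466430664)
rim z34 [0.4278 0.3205 0.034 ]
scene bbox centre->z17 [0.4228 0.3199 0.017 ]
crop rim [0.4234 0.3235 0.034 ]
crop scene rim [0.4233 0.3213 0.034 ] foot [0.4189 0.311  0.008 ]
feet top [[0.5994, 0.335, 0.004], [0.6773, 0.1853, 0.004], [0.6098, 0.1484, 0.004], [0.5308, 0.3003, 0.004]] mean [0.6043 0.2423 0.004 ]
feet scene [[0.6019, 0.3379, 0.004], [0.6801, 0.1829, 0.004], [0.6124, 0.1493, 0.004], [0.5317, 0.3002, 0.004]] mean [0.6065 0.2426 0.004 ]
len y 0.17002583958398418 len x 0.07686752385623787 yaw 0.4796145884321606 0.4852134054432719
len y 0.1723536910415327 len x 0.07763093409810363 yaw 0.4792445130787659 0.47656406913204963
[251 117  19  20 304] [300 165  21  22 323]
((259.980712890625, 126.76976013183594), (17.858137130737305, 19.91594886779785), 148.74964904785156) ((260.7069091796875, 126.70689392089844), 10.410604476928711)
((309.0264892578125, 175.32794189453125), (19.7020263671875, 21.0560302734375), 157.3867645263672) ((310.1019287109375, 175.57766723632812), 11.799175262451172)
```

Run:
```python
from h import *
T=load("top");S=load("scene")
a=cv2.resize(T[0][170:280,228:368],None,fx=5,fy=5,interpolation=cv2.INTER_CUBIC);cv2.imwrite("pics/c5.png",a[:,:,::-1])
a=cv2.resize(S[0][185:315,150:335],None,fx=4,fy=4,interpolation=cv2.INTER_CUBIC);cv2.imwrite("pics/c6.png",a[:,:,::-1])
# egg check
yaw=.479;o=np.array([.605,.2425,0]);xr=np.array([np.cos(yaw),np.sin(yaw),0]);yr=np.array([-np.sin(yaw),np.cos(yaw),0])
t=np.radians(35);ax=-np.sin(t)*xr+np.array([0,0,np.cos(t)])
for s in(-1,1):
    ring=o+s*.055*yr+[0,0,.055]; C=ring+.0164*ax; mid=C+.008*ax
    print(s,"sphere",C.round(4),"mid",mid.round(4),"top px",proj(T[1],T[2],mid).round(1),"scene px",proj(S[1],S[2],mid).round(1))
print("axis",ax)
p,e=tri([ray(T[1],T[2],190+422/6-.4,95+188/6-.4),ray(S[1],S[2],235+530/7-.4,140+260/7-.4)]);print("tri mid",p.round(4),np.round(e,4))
print("jam",onz(T[1],T[2],333,116,.085).round(3))
```

```text
-1 sphere [0.622  0.1894 0.0684] mid [0.6179 0.1872 0.075 ] top px [260.2 126.3] scene px [308.9 175.5]
1 sphere [0.5713 0.287  0.0684] mid [0.5672 0.2849 0.075 ] top px [217.5 146.8] scene px [263.5 164. ]
axis [-0.509024   -0.26435676  0.81915204]
tri mid [0.6204 0.1873 0.0715] [0.0011 0.0011]
jam [0.644 0.02  0.085]
```

View pics/c5.png

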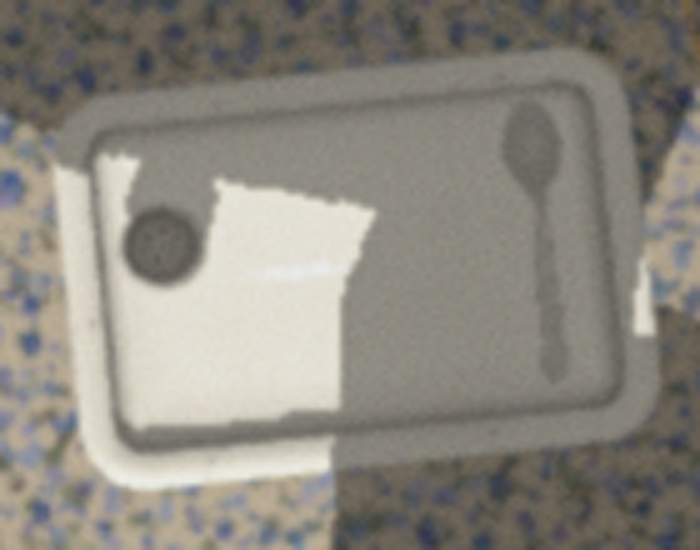

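View pics/c6.png

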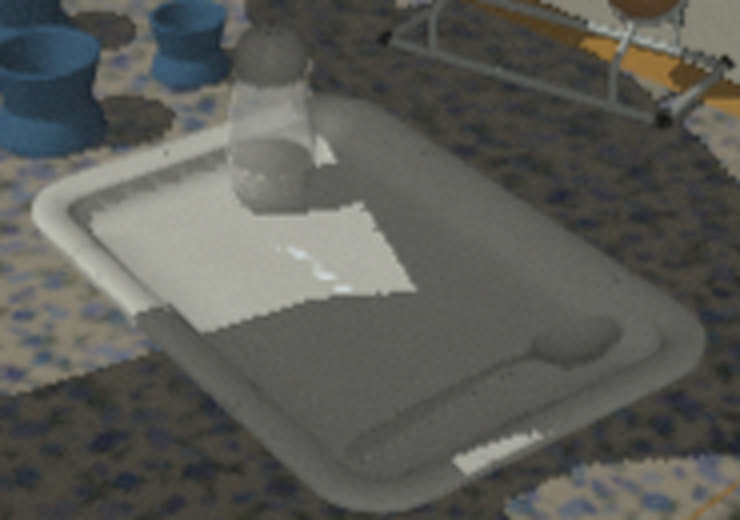

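Run:
```python
from h import *
T=load("top");S=load("scene")
f=lambda a,b,z:onz(T[1],T[2],228+a/5-.4,170+b/5-.4,z)
TL,TR,BR,BL=[f(a,b,.004) for a,b in((95,135),(585,83),(622,403),(118,450))]
O=[f(a,b,.02) for a,b in((57,105),(622,45),(660,435),(90,492))]
c=np.mean([TL,TR,BR,BL],0);print("centre floor",c.round(4),"outer",np.mean(O,0).round(4))
yv=(TL-TR+BL-BR)/2;xv=(TL-BL+TR-BR)/2
print(np.linalg.norm(yv),np.linalg.norm(xv),np.arctan2(-yv[0],yv[1]),np.arctan2(xv[1],xv[0]))
yv=(O[0]-O[1]+O[3]-O[2])/2;xv=(O[0]-O[3]+O[1]-O[2])/2
print(np.linalg.norm(yv),np.linalg.norm(xv),np.arctan2(-yv[0],yv[1]),np.arctan2(xv[1],xv[0]))
print("salt",f(162,245,.094).round(4),"scene salt foot",onz(S[1],S[2],150+273/4-.4,185+180/4-.4,.012).round(3))
print("spoon",f(530,105,.004).round(4),f(555,383,.004).round(4), f(540,240,.004).round(4))
```

```text
centre floor [0.3953 0.0875 0.004 ] outer [0.395  0.0878 0.02  ]
0.24514018035334245 0.15584806420585295 0.12446832763366586 0.11328025731035285
0.27573180764504235 0.18771033717101496 0.12787586818067875 0.11014233273125576
salt [0.4039 0.1821 0.094 ] scene salt foot [0.404 0.179 0.012]
spoon [0.477  0.0027 0.004 ] [ 0.3412 -0.0113  0.004 ] [ 0.4107 -0.0031  0.004 ]
```

```bash
cat >> h.py <<'E'
from scipy.spatial.transform import Rotation as Rn
def down(yaw):
    y=np.array([np.cos(yaw),np.sin(yaw),0]);z=np.array([0,0,-1.]);return np.column_stack([np.cross(y,z),y,z])
def go(st,p,R):
    R0=Rn.from_rotvec(st["orientation"]).as_matrix()
    t=R0.T@(np.asarray(p)-st["tool_pos"]); r=Rn.from_matrix(R0.T@R).as_rotvec()
    print("t",st["t"],"shift",t.round(4).tolist(),"turn",r.round(4).tolist())
EGGAX=np.array([-0.509024,-0.26435676,0.81915204])
def eggR():
    z=-EGGAX; y=np.array([np.sin(.479),-np.cos(.479),0]); return np.column_stack([np.cross(y,z),y,z])
E
python3 - <<'E'
from h import *
from plant import robot
go(robot.read_state(),[.4234,.322,.12],down(.119))
T=load("top");print(onz(T[1],T[2],211,247,.045),onz(T[1],T[2],167,237,.045))
E
```

```text
t 0.1 shift [-0.3159, -0.1713, 0.1119] turn [-0.0015, 0.0009, 1.167]
[0.33423617 0.29571626 0.045     ] [0.35492469 0.40016258 0.045     ]
```

>>> jog_arm(steps=[[0.3,-0.06,-0.03,0.0,0,0,0.18],[0.3,-0.12,-0.065,0.02,0,0,0.36],[0.3,-0.18,-0.1,0.04,0,0,0.54],[0.3,-0.24,-0.13,0.05,0,0,0.72],[0.3,-0.3,-0.16,0.06,0,0,0.9]], force=15)

```text
t: 0.72
tool_pos: [0.3871, 0.3591, 0.1765]
orientation: [1.761, 2.601, -0.003]
force: [0.8, 0.9, -0.7]
opening: 0.0655
```

Run:
```python
from h import *
from plant import robot
s=robot.read_state();print(s["opening"],s["tool_pos"])
go(s,[.4234,.322,.1],down(.119))
```

```text
0.06551422224721233 [0.38712037 0.35907729 0.17651829]
t 0.725 shift [-0.0478, 0.0201, 0.0765] turn [-0.0016, 0.0016, 0.2613]
```

>>> jog_arm(steps=[[0.3,-0.025,0.01,0.03,0,0,0.13],[0.3,-0.0478,0.0201,0.06,0,0,0.261],[0.3,-0.0478,0.0201,0.0765,0,0,0.261],[0.3,-0.0478,0.0201,0.0765,0,0,0.261]])

```text
t: 1.23
tool_pos: [0.4219, 0.3217, 0.0985]
orientation: [-2.082, -2.352, 0.009]
force: [0.3, -0.5, 0.2]
opening: 0.065
```

```bash
cat > snap.py <<'E'
import sys
from h import *
from plant import robot
k=sys.argv[1]
for n in ("scene","top"):
    c=robot.read_camera(n); np.savez(f"{n}{k}.npz",**c)
s=robot.read_state();print("t",s["t"],s["tool_pos"].round(4),s["opening"].round(4),s["force"].round(2))
E
python3 snap.py 1
python3 - <<'E'
from h import *
T=load("top",1);S=load("scene",1)
a=cv2.resize(T[0][170:250,160:250],None,fx=6,fy=6,interpolation=cv2.INTER_CUBIC)
b=cv2.resize(S[0][120:230,130:250],None,fx=5,fy=5,interpolation=cv2.INTER_CUBIC)[:550]
cv2.imwrite("pics/d1.png",a[:,:,::-1]);cv2.imwrite("pics/d2.png",b[:,:,::-1])
E
```

```text
Traceback (most recent call last):
  File "snap.py", line 7, in <module>
    s=robot.read_state();print("t",s["t"],s["tool_pos"].round(4),s["opening"].round(4),s["force"].round(2))
                                                                 ^^^^^^^^^^^^^^^^^^
AttributeError: 'float' object has no attribute 'round'
```

View pics/d1.png

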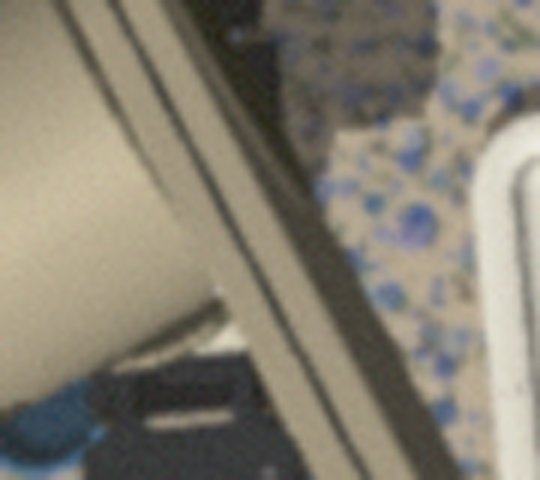

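View pics/d2.png

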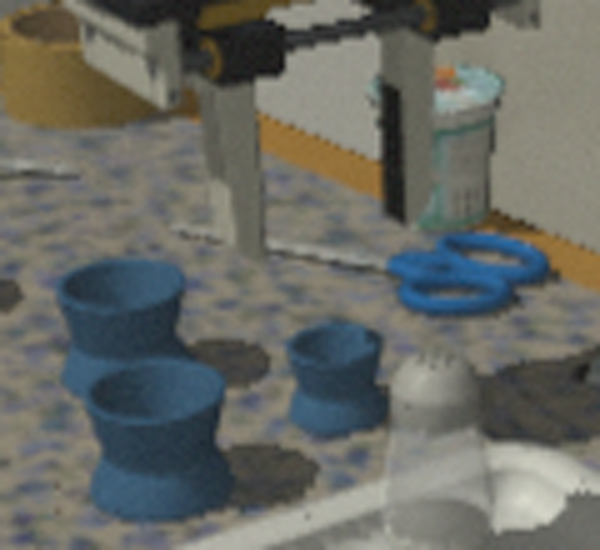

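The top view is blocked by the arm. The scene view shows the open fingers above the small cup, with tips near (179,170) and (211,164) and the cup rim at (197,189).

```bash
sed -i 's/s\["opening"\].round(4)/round(s["opening"],4)/' snap.py
python3 - <<'E'
from h import *
from plant import robot
S=load("scene",1)
print(proj(S[1],S[2],[.4219,.3217,.0845]), onz(S[1],S[2],130+335/5-.4,120+348/5-.4,.034))
s=robot.read_state();go(s,[.4234,.3222,.020],down(.119))
E
```

```text
[194.76572554 166.93787058] [0.42215707 0.31856152 0.034     ]
t 1.325 shift [-0.0007, 0.0002, 0.0808] turn [-0.0009, 0.0012, 0.003]
```

>>> jog_arm(steps=[[0.3,0,0,0.03,0,0,0],[0.3,0,0,0.055,0,0,0],[0.3,0,0,0.07,0,0,0],[0.3,0,0,0.079,0,0,0],[0.3,0,0,0.079,0,0,0]])

```text
t: 1.95
tool_pos: [0.423, 0.3231, 0.0219]
orientation: [2.081, 2.353, -0.002]
force: [0.3, 0.4, 0.3]
opening: 0.0649
```

>>> jog_arm(steps=[[0.6,0,0,0,0,0,0],[0.8,0,0,0,0,0,0],[0.8,0,0,0,0,0,0],[0.8,0,0,0,0,0,0]], force=12)

```text
t: 2.45
tool_pos: [0.4235, 0.3233, 0.0226]
orientation: [2.081, 2.353, -0.001]
force: [0.1, -0.9, 2.7]
opening: 0.0412
```

```bash
python3 snap.py 2
python3 - <<'E'
from h import *
S=load("scene",2)
b=cv2.resize(S[0][140:230,140:240],None,fx=6,fy=6,interpolation=cv2.INTER_CUBIC)
cv2.imwrite("pics/e1.png",b[:,:,::-1])
E
```

```text
t 2.55 [0.4235 0.3234 0.0225] 0.041 [ 0.45 -0.62  5.4 ]
```

View pics/e1.png

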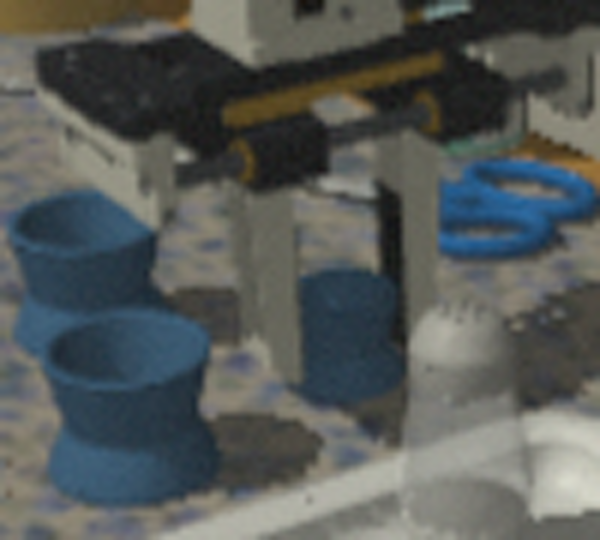

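>>> jog_arm(steps=[[0.8,0,0,-0.005,0,0,0],[0.8,0,0,-0.015,0,0,0],[0.8,0,0,-0.03,0,0,0],[0.8,0,0,-0.05,0,0,0],[0.8,0,0,-0.05,0,0,0]])

```text
t: 3.18
tool_pos: [0.4251, 0.3244, 0.0752]
orientation: [2.08, 2.352, 0.006]
force: [-0.1, -0.2, -1.6]
opening: 0.0412
```

```bash
python3 snap.py 3
python3 - <<'E'
from h import *
S=load("scene",3)
b=cv2.resize(S[0][120:220,140:240],None,fx=6,fy=6,interpolation=cv2.INTER_CUBIC)
cv2.imwrite("pics/e2.png",b[:,:,::-1])
E
```

```text
t 3.275 [0.4237 0.3235 0.0728] 0.0413 [ 0.33  0.11 -1.57]
```

View pics/e2.png

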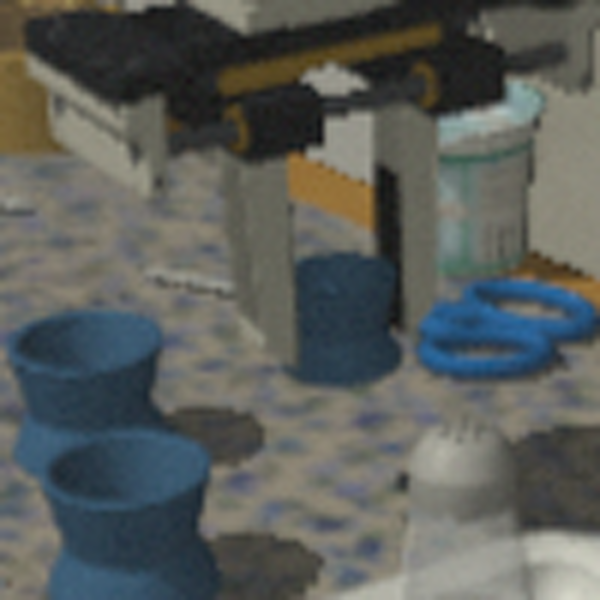

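The cup is lifted upright at 41 mm opening. The salt shaker (94 mm tall) lies on the way, so I'll carry it over high.

Run:
```python
from h import *
from plant import robot
s=robot.read_state();go(s,[.395,.0877,.17],down(.119));go(s,[.395,.0877,.06],down(.119))
```

```text
t 3.275 shift [-0.2306, -0.0572, -0.0971] turn [0.0008, 0.0005, 0.0036]
t 3.275 shift [-0.2306, -0.0573, 0.0129] turn [0.0008, 0.0005, 0.0036]
```

>>> jog_arm(steps=[[0.8,0,0,-0.05,0,0,0],[0.8,-0.015,-0.005,-0.097,0,0,0],[0.8,-0.05,-0.015,-0.097,0,0,0],[0.8,-0.095,-0.025,-0.097,0,0,0],[0.8,-0.14,-0.035,-0.097,0,0,0]])

```text
t: 3.9
tool_pos: [0.4051, 0.179, 0.1689]
orientation: [2.08, 2.354, -0.002]
force: [0.8, -0.8, -0.8]
opening: 0.0412
```

Run:
```python
from h import *
from plant import robot
s=robot.read_state();print(s["opening"]);go(s,[.395,.0877,.17],down(.119));go(s,[.395,.0877,.06],down(.119))
```

```text
0.04117405205042923
t 3.9 shift [-0.0894, -0.0213, -0.001] turn [-0.0005, 0.0009, 0.0043]
t 3.9 shift [-0.0893, -0.0212, 0.109] turn [-0.0005, 0.0009, 0.0043]
```

>>> jog_arm(steps=[[0.8,-0.045,-0.01,0,0,0,0],[0.8,-0.08,-0.019,0,0,0,0],[0.8,-0.0894,-0.0213,0.02,0,0,0],[0.8,-0.0894,-0.0213,0.055,0,0,0],[0.8,-0.0894,-0.0213,0.085,0,0,0]])

```text
t: 4.53
tool_pos: [0.3941, 0.0873, 0.0821]
orientation: [-2.081, -2.353, 0.003]
force: [-0.4, -0.0, -1.1]
opening: 0.0412
```

>>> jog_arm(steps=[[0.8,0,0,0.005,0,0,0],[0.8,0,0,0.01,0,0,0],[0.8,0,0,0.01,0,0,0]])

```text
t: 4.9
tool_pos: [0.3946, 0.0874, 0.0728]
orientation: [2.081, 2.353, -0.002]
force: [-0.5, 1.4, -0.9]
opening: 0.0415
```

```bash
python3 snap.py 4
python3 - <<'E'
from h import *
from plant import robot
S=load("scene",4)
b=cv2.resize(S[0][160:310,150:330],None,fx=4,fy=4,interpolation=cv2.INTER_CUBIC)
cv2.imwrite("pics/e3.png",b[:,:,::-1])
s=robot.read_state();go(s,[.395,.0877,.0265],down(.119))
E
```

```text
t 5.0 [0.3949 0.0874 0.0732] 0.0414 [ 0.44  0.85 -0.47]
t 5.0 shift [0.0004, 0.0001, 0.0467] turn [-0.0001, 0.0009, 0.0037]
```

View pics/e3.png

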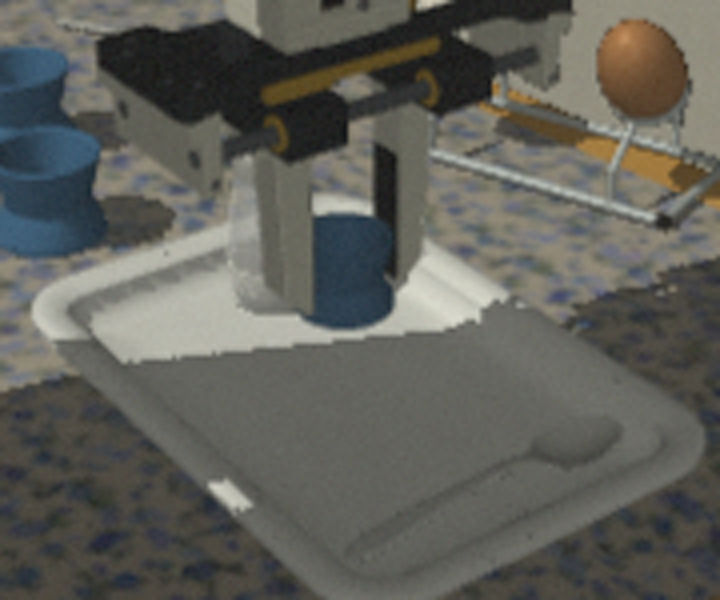

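The cup hangs upright over the free middle of the tray, and the spoon and shaker are clear. Lowering.

>>> jog_arm(steps=[[0.8,0,0,0.012,0,0,0],[0.8,0,0,0.024,0,0,0],[0.8,0,0,0.034,0,0,0],[0.8,0,0,0.042,0,0,0],[0.8,0,0,0.042,0,0,0]])

```text
t: 5.62
tool_pos: [0.3941, 0.0872, 0.0302]
orientation: [-2.081, -2.353, 0.003]
force: [-0.9, 0.3, -1.3]
opening: 0.0412
```

>>> jog_arm(steps=[[0.8,0,0,0.002,0,0,0],[0.8,0,0,0.004,0,0,0],[0.8,0,0,0.005,0,0,0],[0.8,0,0,0.005,0,0,0]])

```text
t: 6.12
tool_pos: [0.3944, 0.0873, 0.0262]
orientation: [-2.081, -2.353, 0.003]
force: [-6.2, -1.2, 10.9]
opening: 0.0413
```

>>> jog_arm(steps=[[0.8,0,0,-0.0005,0,0,0],[0.8,0,0,-0.0005,0,0,0],[0.5,0,0,-0.0005,0,0,0],[0.35,0,0,-0.0005,0,0,0],[0.35,0,0,-0.0005,0,0,0]])

```text
t: 6.75
tool_pos: [0.3945, 0.0873, 0.0267]
orientation: [-2.081, -2.353, 0.003]
force: [0.3, 0.7, 0.4]
opening: 0.059
```

>>> jog_arm(steps=[[0.35,0,0,-0.01,0,0,0],[0.35,0,0,-0.035,0,0,0],[0.35,0,0,-0.08,0,0,0],[0.35,0,0,-0.13,0,0,0],[0.35,0,0,-0.15,0,0,0]])

```text
t: 7.38
tool_pos: [0.3964, 0.0876, 0.1811]
orientation: [2.079, 2.351, 0.003]
force: [0.4, 0.0, -0.2]
opening: 0.0606
```

Run:
```python
from h import *
from plant import robot
s=robot.read_state();print(s["tool_pos"],s["q"].round(2),s["force"])
C=np.array([.6215,.1892,.0684])
p=C+EGGAX*.15
print(p);go(s,p,eggR())
```

```text
[0.39636263 0.08761719 0.18105013] [ 0.09 -0.4   2.07 -0.    1.47 -0.03] [ 0.42238613  0.04871863 -0.18986117]
[0.5451464  0.14954649 0.19127281]
t 7.375 shift [0.0432, 0.1553, -0.0097] turn [-0.3664, 0.5316, 1.1758]
```

>>> jog_arm(steps=[[0.3,0.008,0.03,-0.02,-0.05,0.07,0.15],[0.3,0.016,0.06,-0.02,-0.1,0.14,0.3],[0.3,0.025,0.09,-0.02,-0.15,0.21,0.47],[0.3,0.034,0.12,-0.02,-0.2,0.28,0.63],[0.3,0.04,0.14,-0.02,-0.25,0.36,0.79]])

```text
t: 8.0
tool_pos: [0.5316, 0.1447, 0.2027]
orientation: [-2.688, -1.276, -0.637]
force: [-0.6, 0.0, -0.4]
opening: 0.0651
```

```bash
cat > g.py <<'E'
from h import *
from plant import robot
import sys
s=robot.read_state();print(s["tool_pos"].round(4),s["q"].round(2),s["force"].round(1),round(s["opening"],4))
C=np.array([.6215,.1892,.0684])
for d in map(float,sys.argv[1:]): go(s,C+EGGAX*d,eggR())
E
python3 g.py .15
```

```text
[0.5316 0.1447 0.2027] [-0.   -0.36  2.05  0.3   1.12  0.59] [-0.6  0.  -0.4] 0.0651
t 8.0 shift [0.0064, 0.0062, 0.0161] turn [-0.117, 0.1668, 0.3806]
```

>>> jog_arm(steps=[[0.3,0.002,0.002,0.005,-0.045,0.065,0.15],[0.3,0.005,0.005,0.012,-0.09,0.13,0.29],[0.3,0.0064,0.0062,0.016,-0.117,0.167,0.381],[0.3,0.0064,0.0062,0.016,-0.117,0.167,0.381]])

```text
t: 8.5
tool_pos: [0.5443, 0.1498, 0.1911]
orientation: [-2.785, -0.682, -0.877]
force: [-0.6, 0.1, -0.3]
opening: 0.065
```

```bash
python3 snap.py 5;python3 g.py .15 .06 .003
python3 - <<'E'
from h import *
S=load("scene",5);T=load("top",5)
cv2.imwrite("pics/f1.png",cv2.resize(S[0][90:290,150:350],None,fx=3,fy=3,interpolation=cv2.INTER_CUBIC)[:,:,::-1])
cv2.imwrite("pics/f2.png",cv2.resize(T[0][90:280,180:370],None,fx=3,fy=3,interpolation=cv2.INTER_CUBIC)[:,:,::-1])
E
```

```text
t 8.6 [0.5452 0.1496 0.1922] 0.0651 [0.84 0.56 0.01]
[0.5452 0.1496 0.1922] [ 0.01 -0.49  2.23  0.35  0.88  0.94] [0.8 0.6 0. ] 0.0651
t 8.6 shift [-0.0006, 0.0, 0.0007] turn [-0.0003, -0.0003, 0.0024]
t 8.6 shift [-0.0007, 0.0, 0.0907] turn [-0.0003, -0.0003, 0.0024]
t 8.6 shift [-0.0007, 0.0001, 0.1477] turn [-0.0003, -0.0003, 0.0024]
```

View pics/f1.png

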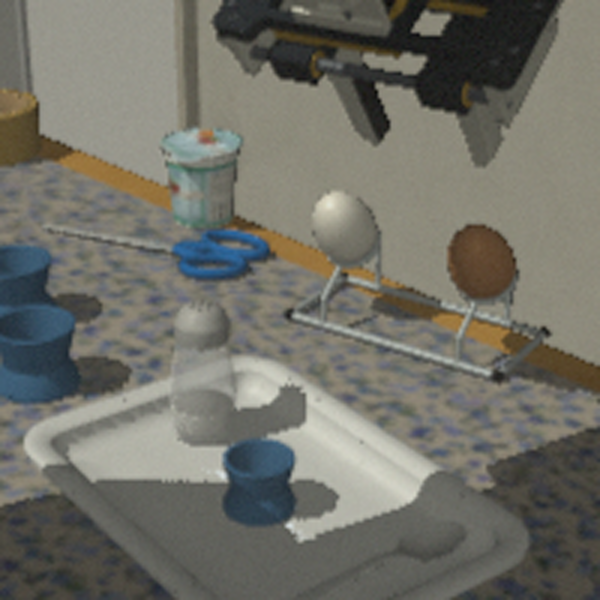

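View pics/f2.png

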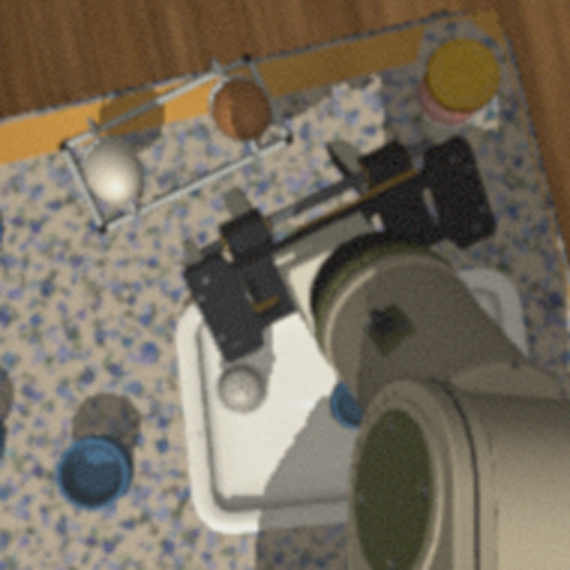

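The cup stands upright on the tray at scene (236,242), with the salt shaker and spoon unmoved. The gripper is aligned with the rack, and the brown egg is at (310,177) scene / (261,126) top. I'll recheck the egg centre before the approach.

Run:
```python
from h import *
res=[]
for k in(0,5):
  r=[];
  for n,box in(("top",(245,108,278,146)),("scene",(292,155,330,195))):
    im,M,E=load(n,k);a=im.astype(int);x0,y0,x1,y1=box
    hsv=cv2.cvtColor(im,cv2.COLOR_RGB2HSV)
    m=np.zeros(im.shape[:2],np.uint8);m[y0:y1,x0:x1]=((hsv[...,0]<14)&(hsv[...,1]>100))[y0:y1,x0:x1]
    if n=="top": pass
    m=cv2.morphologyEx(m,cv2.MORPH_OPEN,np.ones((3,3),np.uint8));kk,l,s,c=cv2.connectedComponentsWithStats(m);i=1+np.argmax(s[1:,4])
    pts=np.argwhere(l==i)[:,::-1].astype(np.float32)
    hull=cv2.convexHull(pts);mm=cv2.moments(hull);u,v=mm["m10"]/mm["m00"],mm["m01"]/mm["m00"]
    print(k,n,s[i].tolist(),round(u,1),round(v,1));r.append(ray(M,E,u,v))
  p,e=tri(r);print(p.round(4),np.round(e,4)," model mid .6179 .1872 .075; implied sphere",(p-.007*EGGAX).round(4))
```

```text
Traceback (most recent call last):
ValueError: attempt to get argmax of an empty sequence
```

Run:
```python
from h import *
for k in(0,5):
  r=[]
  for n,box in(("top",(247,108,276,146)),("scene",(296,155,326,195))):
    im,M,E=load(n,k);x0,y0,x1,y1=box
    hsv=cv2.cvtColor(im,cv2.COLOR_RGB2HSV)
    m=np.zeros(im.shape[:2],np.uint8);m[y0:y1,x0:x1]=((hsv[...,0]<15)&(hsv[...,0]>3)&(hsv[...,1]>95))[y0:y1,x0:x1]
    m=cv2.morphologyEx(m,cv2.MORPH_OPEN,np.ones((5,5),np.uint8));kk,l,s,c=cv2.connectedComponentsWithStats(m)
    if kk<2: print("none",hsv[126,261]);continue
    i=1+np.argmax(s[1:,4])
    pts=np.argwhere(l==i)[:,::-1].astype(np.float32)
    hull=cv2.convexHull(pts);mm=cv2.moments(hull);u,v=mm["m10"]/mm["m00"],mm["m01"]/mm["m00"]
    print(k,n,s[i].tolist(),round(u,1),round(v,1));r.append(ray(M,E,u,v))
  p,e=tri(r);print(p.round(4),np.round(e,4),"implied sphere",(p-.007*EGGAX).round(4))
```

```text
0 top [259, 130, 5, 5, 25] 261.0 132.0
none [ 24  30 135]
[0.4139 0.1791 1.0174] [0.] implied sphere [0.4175 0.181  1.0117]
5 top [263, 123, 5, 5, 25] 265.0 125.0
none [ 27  35 140]
[0.4207 0.1787 0.9889] [0.] implied sphere [0.4243 0.1806 0.9832]
```

Run:
```python
from h import *
for k in(0,5):
  r=[]
  for n,box,c0 in(("top",(247,112,276,142),(260,126)),("scene",(296,160,326,192),(310,176))):
    im,M,E=load(n,k);x0,y0,x1,y1=box
    lab=cv2.cvtColor(im,cv2.COLOR_RGB2LAB).astype(int)
    m=np.zeros(im.shape[:2],np.uint8);m[y0:y1,x0:x1]=(lab[...,1]>138)[y0:y1,x0:x1]
    m=cv2.morphologyEx(m,cv2.MORPH_OPEN,np.ones((3,3),np.uint8));kk,l,s,c=cv2.connectedComponentsWithStats(m)
    print(lab[c0[1],c0[0]],s[1:,4])
    i=l[c0[1],c0[0]]
    pts=np.argwhere(l==i)[:,::-1].astype(np.float32)
    hull=cv2.convexHull(pts);mm=cv2.moments(hull);u,v=mm["m10"]/mm["m00"],mm["m01"]/mm["m00"]
    print(k,n,s[i].tolist(),round(u,1),round(v,1));r.append(ray(M,E,u,v))
  p,e=tri(r);print(p.round(4),np.round(e,4),"implied sphere",(p-.007*EGGAX).round(4))
```

```text
[136 142 162] [225]
0 top [252, 120, 17, 17, 225] 259.8 127.8
[ 93 137 149] [71]
0 scene [0, 0, 512, 384, 196537] 255.5 191.5
[0.5675 0.2108 0.0524] [0.0553 0.0553] implied sphere [0.571  0.2127 0.0467]
[ 82 138 150] [57]
5 top [0, 0, 512, 384, 196551] 255.5 191.5
[ 84 137 145] []
5 scene [0, 0, 512, 384, 196608] 255.5 191.5
[0.4771 0.1881 0.071 ] [0.0127 0.0127] implied sphere [0.4806 0.1899 0.0653]
```

Mask thresholds on the shaded egg aren't reliable. The crop extents put the egg centre at scene (310.4,177) and top (260,126), within 3 mm of the rack-based model, so I'll use that. I'll descend partway and check the centring.

>>> jog_arm(steps=[[0.3,0,0,0.03,0,0,0],[0.3,-0.0005,0,0.065,0,0,0],[0.3,-0.0005,0,0.095,0,0,0],[0.3,-0.0005,0,0.11,0,0,0],[0.3,-0.0005,0,0.11,0,0,0]])

```text
t: 9.22
tool_pos: [0.6007, 0.1787, 0.1008]
orientation: [-2.785, -0.686, -0.875]
force: [1.0, 0.3, 0.3]
opening: 0.0653
```

```bash
python3 snap.py 6;python3 g.py .003
python3 - <<'E'
from h import *
S=load("scene",6);T=load("top",6)
cv2.imwrite("pics/g1.png",cv2.resize(S[0][110:220,250:370],None,fx=6,fy=5.4,interpolation=cv2.INTER_CUBIC)[:,:,::-1])
cv2.imwrite("pics/g2.png",cv2.resize(T[0][95:185,210:310],None,fx=6,fy=6,interpolation=cv2.INTER_CUBIC)[:,:,::-1])
E
```

```text
t 9.325 [0.6013 0.1785 0.1026] 0.0651 [0.99 0.37 0.72]
[0.6013 0.1785 0.1026] [ 0.07 -0.16  2.15  0.4   0.62  0.9 ] [1.  0.4 0.7] 0.0651
t 9.325 shift [-0.0009, -0.0002, 0.0381] turn [-0.0005, -0.0004, 0.0034]
```

View pics/g1.png

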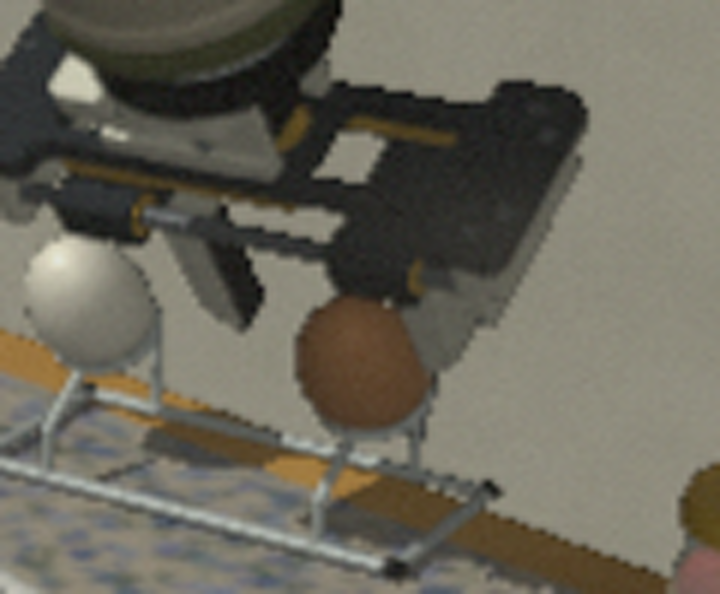

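View pics/g2.png

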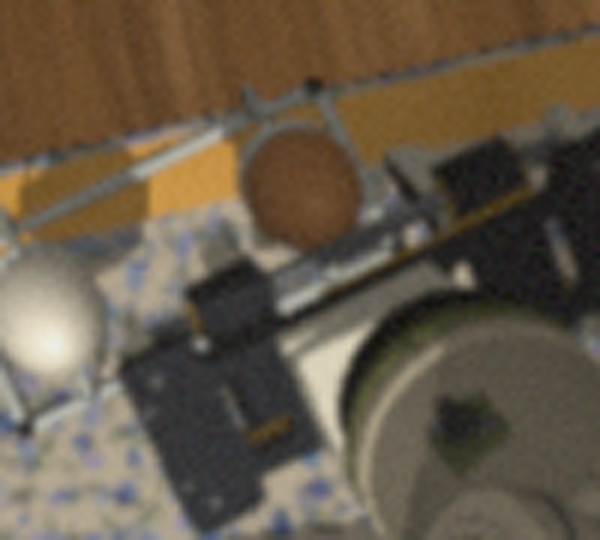

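Run:
```python
from h import *
from plant import robot
s=robot.read_state();R=Rn.from_rotvec(s["orientation"]).as_matrix();p=s["tool_pos"]
S=load("scene",6);T=load("top",6)
C=np.array([.6215,.1892,.0684]); 
for nm,q in (("tip+",p+.014*R[:,2]+.0325*R[:,1]),("tip-",p+.014*R[:,2]-.0325*R[:,1]),("tipmid",p+.014*R[:,2]),("egg mid",C+.008*EGGAX),("eggpt",C+.039*EGGAX)):
    a=proj(S[1],S[2],q);b=proj(T[1],T[2],q)
    print(nm,"scene crop",((a[0]-250+.5)*6,(a[1]-110+.5)*5.4),"top crop",((b[0]-210+.5)*6,(b[1]-95+.5)*6))
```

```text
tip+ scene crop (np.float64(432.67388274358575), np.float64(346.41988296156535)) top crop (np.float64(392.8402620128094), np.float64(169.3395982310051))
tip- scene crop (np.float64(259.9682160573582), np.float64(308.39369415905685)) top crop (np.float64(239.7793318048058), np.float64(243.8150654195622))
tipmid scene crop (np.float64(344.8956502149099), np.float64(327.092945363448)) top crop (np.float64(316.3762990223363), np.float64(206.5449736267065))
egg mid scene crop (np.float64(355.6663537482706), np.float64(356.87026063239966)) top crop (np.float64(304.3096661500455), np.float64(191.8803583546266))
eggpt scene crop (np.float64(335.60541480808354), np.float64(310.9762656861057)) top crop (np.float64(324.7682277513236), np.float64(219.35333481477255))
```

The projected finger tips match the picture, and the egg sits about 1 mm toward tool +y of the model. I'll shift +0.8 mm and go in.

>>> jog_arm(steps=[[0.3,-0.0005,0.0008,0.012,0,0,0],[0.3,-0.0005,0.0008,0.022,0,0,0],[0.3,-0.0005,0.0008,0.031,0,0,0],[0.3,-0.0005,0.0008,0.038,0,0,0],[0.3,-0.0005,0.0008,0.038,0,0,0]])

```text
t: 9.95
tool_pos: [0.6203, 0.1878, 0.0704]
orientation: [-2.785, -0.685, -0.877]
force: [-0.5, -0.4, -0.7]
opening: 0.0656
```

```bash
python3 snap.py 7;python3 g.py .003
python3 - <<'E'
from h import *
S=load("scene",7)
cv2.imwrite("pics/g3.png",cv2.resize(S[0][120:220,260:360],None,fx=6,fy=6,interpolation=cv2.INTER_CUBIC)[:,:,::-1])
E
```

```text
t 10.05 [0.6206 0.1877 0.0711] 0.0648 [ 0.08 -0.31 -0.14]
[0.6206 0.1877 0.0711] [ 0.09 -0.04  2.11  0.44  0.54  0.86] [ 0.1 -0.3 -0.1] 0.0648
t 10.05 shift [-0.0003, -0.0009, 0.0001] turn [-0.0006, -0.0002, 0.0034]
```

View pics/g3.png

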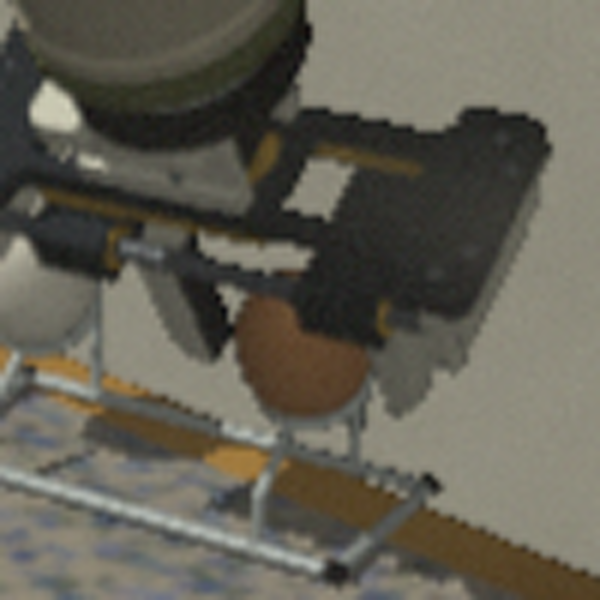

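The egg lies centred between the fingers with gaps on both sides, and nothing is touching. I'll close gently.

>>> jog_arm(steps=[[0.4,0,0,0,0,0,0],[0.45,0,0,0,0,0,0],[0.5,0,0,0,0,0,0],[0.55,0,0,0,0,0,0],[0.6,0,0,0,0,0,0]], force=6)

```text
t: 10.68
tool_pos: [0.621, 0.1874, 0.0715]
orientation: [-2.785, -0.685, -0.88]
force: [1.1, -2.2, 1.4]
opening: 0.0453
```

>>> jog_arm(steps=[[0.6,0,0,0,0,0,0],[0.6,0,0,-0.003,0,0,0],[0.6,0,0,-0.008,0,0,0],[0.6,0,0,-0.015,0,0,0],[0.6,0,0,-0.025,0,0,0]])

```text
t: 11.3
tool_pos: [0.6077, 0.1808, 0.0922]
orientation: [-2.785, -0.685, -0.879]
force: [0.1, -0.1, -0.2]
opening: 0.0455
```

```bash
python3 snap.py 8
python3 - <<'E'
from h import *
S=load("scene",8)
cv2.imwrite("pics/g4.png",cv2.resize(S[0][120:220,250:350],None,fx=6,fy=6,interpolation=cv2.INTER_CUBIC)[:,:,::-1])
E
```

```text
t 11.4 [0.6086 0.1807 0.0936] 0.045 [-0.16  0.8  -0.44]
```

View pics/g4.png

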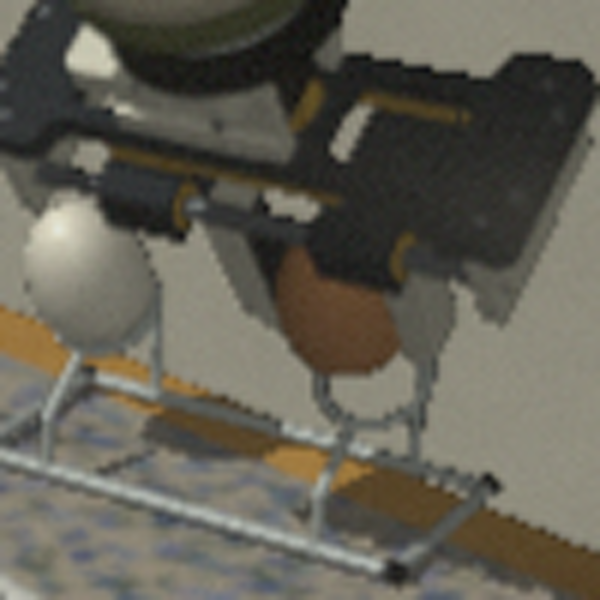

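The brown egg is out of the ring and held at about 45 mm opening. The white egg is still in place. Next I'll retreat along the axis and turn to vertical.

>>> jog_arm(steps=[[0.6,0,0,-0.02,0,0,0],[0.6,0,0,-0.05,0,0,0],[0.6,0,0,-0.08,0,0,0],[0.6,0,0,-0.1,0,0,0],[0.6,0,0,-0.105,0,0,0]])

```text
t: 12.02
tool_pos: [0.5555, 0.1526, 0.1813]
orientation: [-2.784, -0.685, -0.888]
force: [0.1, -0.1, 0.1]
opening: 0.0454
```

```bash
cat > d.py <<'E'
from h import *
from plant import robot
import sys
s=robot.read_state();print(s["tool_pos"].round(4),s["q"].round(2),s["force"].round(1),round(s["opening"],4))
go(s,[float(x) for x in sys.argv[1:4]],down(.119))
E
python3 d.py .46 .10 .22;python3 - <<'E'
from h import *
# cup position after placing
S=load("scene",5)
cv2.imwrite("pics/h0.png",cv2.resize(S[0][220:275,210:270],None,fx=10,fy=10,interpolation=cv2.INTER_CUBIC)[:,:,::-1])
E
```

```text
[0.5555 0.1526 0.1813] [ 0.01 -0.45  2.22  0.35  0.83  0.93] [ 0.1 -0.1  0.1] 0.0454
t 12.025 shift [-0.0666, 0.0026, -0.0945] turn [0.3753, -0.536, -1.1669]
```

View pics/h0.png

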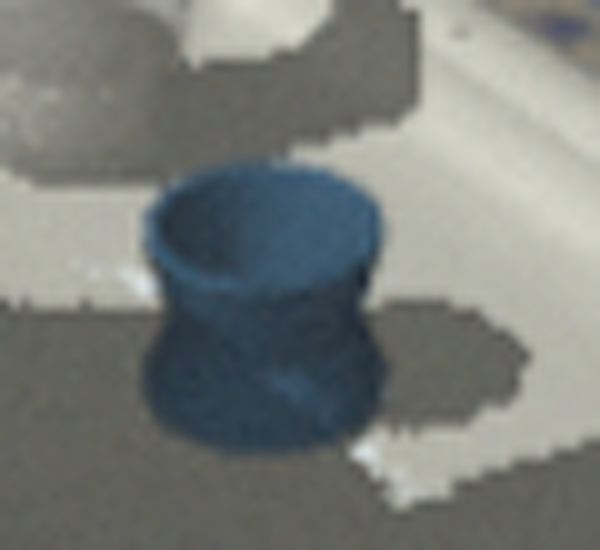

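>>> jog_arm(steps=[[0.6,-0.013,0,-0.02,0.048,-0.07,-0.15],[0.6,-0.026,0,-0.04,0.096,-0.137,-0.3],[0.6,-0.04,0.001,-0.06,0.144,-0.205,-0.45],[0.6,-0.053,0.002,-0.08,0.192,-0.274,-0.6],[0.6,-0.066,0.0026,-0.0945,0.24,-0.343,-0.75]])

```text
t: 12.65
tool_pos: [0.4602, 0.0997, 0.2203]
orientation: [-2.466, -1.827, -0.347]
force: [-0.1, 0.2, -1.1]
opening: 0.0455
```

```bash
python3 d.py .46 .10 .2;python3 - <<'E'
from h import *
S=load("scene",5);print("cup scene rim",onz(S[1],S[2],236.0,242.4,.038),"foot",onz(S[1],S[2],210+265/10-.45,220+385/10-.45,.007))
E
```

```text
[0.4602 0.0997 0.2203] [-0.04 -0.41  2.02  0.18  1.39  0.24] [-0.1  0.2 -1.1] 0.0455
t 12.65 shift [-0.004, -0.0021, 0.0197] turn [0.1342, -0.1901, -0.4128]
cup scene rim [0.39393634 0.08501316 0.038     ] foot [0.39287209 0.08349266 0.007     ]
```

>>> jog_arm(steps=[[0.6,-0.002,-0.001,0.006,0.045,-0.065,-0.14],[0.6,-0.003,-0.002,0.013,0.09,-0.13,-0.28],[0.6,-0.004,-0.002,0.02,0.134,-0.19,-0.413],[0.6,-0.004,-0.002,0.02,0.134,-0.19,-0.413]])

```text
t: 13.15
tool_pos: [0.4599, 0.101, 0.1981]
orientation: [-2.082, -2.35, 0.002]
force: [0.6, 0.1, -0.3]
opening: 0.0453
```

```bash
python3 d.py .3945 .0865 .14
```

```text
[0.4599 0.101  0.1981] [ 0.11 -0.21  1.88  0.    1.47 -0.01] [ 0.6  0.1 -0.3] 0.0453
t 13.15 shift [-0.0065, -0.0666, 0.0583] turn [-0.0024, -0.0006, 0.0014]
```

>>> jog_arm(steps=[[0.6,-0.003,-0.02,0.015,0,0,0],[0.6,-0.005,-0.045,0.035,0,0,0],[0.6,-0.0065,-0.0666,0.055,0,0,0],[0.6,-0.0065,-0.0666,0.06,0,0,0],[0.6,-0.0065,-0.0666,0.06,0,0,0]])

```text
t: 13.78
tool_pos: [0.3952, 0.0866, 0.1387]
orientation: [-2.085, -2.348, -0.0]
force: [0.2, 0.0, -1.8]
opening: 0.0451
```

```bash
python3 snap.py 9
python3 - <<'E'
from h import *
S=load("scene",9)
cv2.imwrite("pics/h1.png",cv2.resize(S[0][170:270,190:290],None,fx=6,fy=6,interpolation=cv2.INTER_CUBIC)[:,:,::-1])
T=load("top",9)
cv2.imwrite("pics/h2.png",cv2.resize(T[0][170:280,228:368],None,fx=4,fy=4,interpolation=cv2.INTER_CUBIC)[:,:,::-1])
E
```

```text
t 13.875 [0.3958 0.0867 0.1394] 0.0455 [ 0.67 -0.17 -0.06]
```

View pics/h1.png

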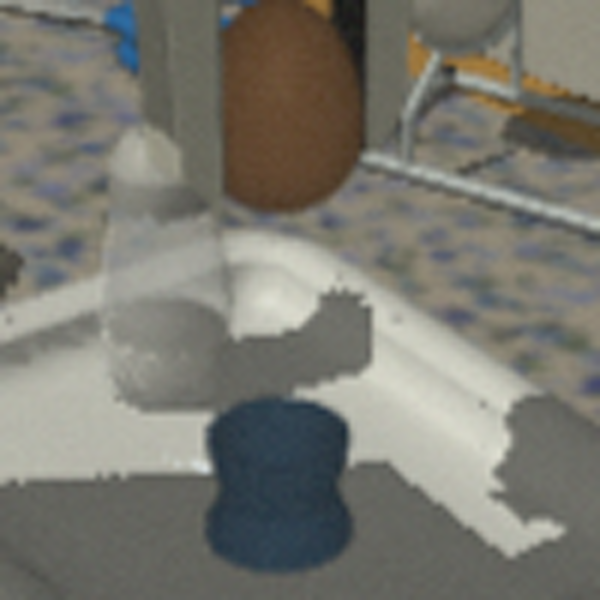

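View pics/h2.png

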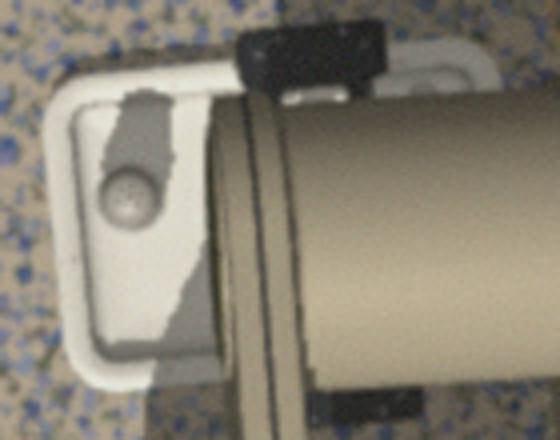

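Run:
```python
from h import *
from plant import robot
s=robot.read_state();p=s["tool_pos"];R=Rn.from_rotvec(s["orientation"]).as_matrix();print(p,R[:,2])
S=load("scene",9)
cv2.imwrite("pics/h3.png",cv2.resize(S[0][155:215,210:270],None,fx=10,fy=10,interpolation=cv2.INTER_CUBIC)[:,:,::-1])
E=S[2]
def pj(q):
    a=proj(S[1],S[2],q);return ((a-[210,155]+.5)*10).round(0)
C=p-[0,0,.0025];d=np.linalg.norm(C-E[:3,3]);dep=(E[:3,:3].T@(C-E[:3,3]))[2]
print("C",pj(C),"r",10*.023*483/dep,"tip",pj(C-[0,0,.023]),"apex",pj(C+[0,0,.039]),"cup rim exp",pj([.3945,.0865,.038]))
```

```text
[0.39580028 0.0866704  0.13941067] [-2.53462308e-04  8.68281773e-04 -9.99999591e-01]
C [264. 357.] r 140.45039902147468 tip [266. 482.] apex [262. 139.] cup rim exp [264. 874.]
```

View pics/h3.png

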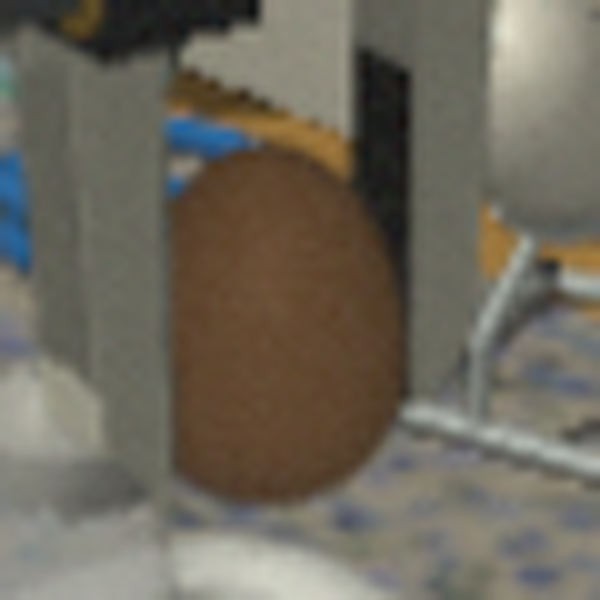

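The egg hangs upright: right edge 405, bottom 502, apex about (270,147) in this crop. That is within about 1 px of the prediction from the TCP pose, and the cup shows the same small camera offset. So the TCP should go to (0.3945, 0.0865).

```bash
python3 d.py .3945 .0865 .068
```

```text
[0.3958 0.0867 0.1394] [ 0.09 -0.36  2.12  0.    1.39 -0.03] [ 0.7 -0.2 -0.1] 0.0455
t 13.875 shift [-0.0001, -0.0013, 0.0714] turn [-0.0001, -0.0009, 0.0004]
```

>>> jog_arm(steps=[[0.6,0,-0.0013,0.02,0,0,0],[0.6,0,-0.0013,0.04,0,0,0],[0.6,0,-0.0013,0.058,0,0,0],[0.6,0,-0.0013,0.07,0,0,0],[0.6,0,-0.0013,0.07,0,0,0]])

```text
t: 14.5
tool_pos: [0.3943, 0.0866, 0.069]
orientation: [-2.084, -2.349, 0.001]
force: [-0.1, 0.3, -1.2]
opening: 0.0453
```

```bash
python3 snap.py 10; python3 d.py .3945 .0865 .056
python3 - <<'E'
from h import *
S=load("scene",10)
cv2.imwrite("pics/i1.png",cv2.resize(S[0][200:275,200:275],None,fx=8,fy=8,interpolation=cv2.INTER_CUBIC)[:,:,::-1])
E
```

```text
t 14.6 [0.3951 0.0867 0.0701] 0.0451 [ 0.61 -0.36 -1.18]
[0.3951 0.0867 0.0701] [ 0.09 -0.28  2.18  0.    1.24 -0.03] [ 0.6 -0.4 -1.2] 0.0451
t 14.6 shift [-0.0001, -0.0006, 0.0141] turn [0.0007, -0.0009, 0.0003]
```

View pics/i1.png

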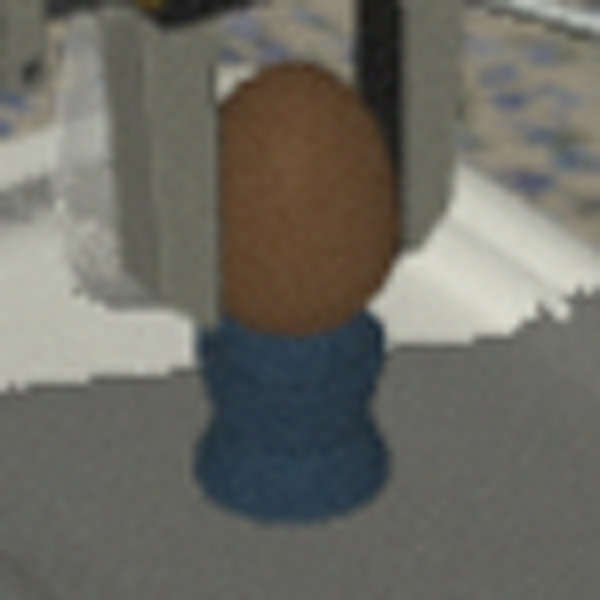

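The egg's centre column (about 290 in the crop) matches the cup's (290–292). I'll lower slowly and watch the force.

>>> jog_arm(steps=[[0.6,0,-0.0005,0.004,0,0,0],[0.6,0,-0.0005,0.008,0,0,0],[0.6,0,-0.0005,0.011,0,0,0],[0.6,0,-0.0005,0.011,0,0,0]])

```text
t: 15.1
tool_pos: [0.3943, 0.0866, 0.0588]
orientation: [-2.085, -2.349, -0.001]
force: [-0.7, -0.2, -0.7]
opening: 0.0452
```

>>> jog_arm(steps=[[0.6,0,0,0.001,0,0,0],[0.6,0,0,0.002,0,0,0],[0.6,0,0,0.002,0,0,0]])

```text
t: 15.48
tool_pos: [0.3943, 0.0866, 0.0568]
orientation: [-2.085, -2.349, -0.001]
force: [-0.1, 0.4, -1.0]
opening: 0.0452
```

>>> jog_arm(steps=[[0.6,0,0,0.0005,0,0,0],[0.6,0,0,0.001,0,0,0],[0.6,0,0,0.001,0,0,0]])

```text
t: 15.85
tool_pos: [0.3944, 0.0867, 0.0559]
orientation: [-2.085, -2.349, -0.001]
force: [0.2, 0.5, 1.4]
opening: 0.0453
```

```bash
python3 snap.py 11
python3 - <<'E'
from h import *
S=load("scene",11)
cv2.imwrite("pics/i2.png",cv2.resize(S[0][200:275,200:275],None,fx=8,fy=8,interpolation=cv2.INTER_CUBIC)[:,:,::-1])
E
```

```text
t 15.95 [0.3944 0.0866 0.0559] 0.0456 [-0.6   1.71  1.68]
```

View pics/i2.png

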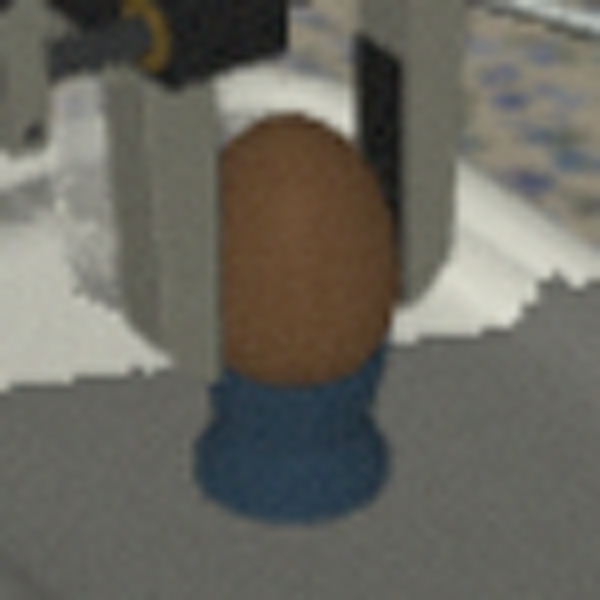

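Contact has begun: force z went from −1 to +1.6. I'll press slightly more and read the side force.

>>> jog_arm(steps=[[0.6,0,0,0.0005,0,0,0],[0.6,0,0,0.0008,0,0,0],[0.6,0,0,0.0008,0,0,0]])

```text
t: 16.32
tool_pos: [0.3946, 0.0868, 0.0553]
orientation: [-2.085, -2.35, -0.002]
force: [-0.5, 1.9, 3.9]
opening: 0.0455
```

Run:
```python
from plant import robot
for i in range(3):
    robot.read_camera("scene");s=robot.read_state();print(s["t"],s["tool_pos"].round(4),s["force"].round(2),s["wrist_torque"].round(3))
```

```text
16.375 [0.3946 0.0867 0.0553] [-1.44  1.51  3.13] [0.23  0.203 0.007]
16.425 [0.3946 0.0867 0.0552] [0.13 3.29 2.89] [ 0.276  0.219 -0.058]
16.475 [0.3946 0.0867 0.0552] [-1.09  1.41  3.5 ] [ 0.271  0.244 -0.012]
```

The rim pushes the egg by about +2 N in y, so the cup axis lies slightly toward +y. I'll nudge that way (tool +x) and read again.

>>> jog_arm(steps=[[0.6,0,0,-0.0008,0,0,0],[0.6,0.001,-0.0003,-0.0008,0,0,0],[0.6,0.001,-0.0003,0,0,0,0],[0.6,0.001,-0.0003,0.0003,0,0,0],[0.6,0.001,-0.0003,0.0003,0,0,0]])

```text
t: 17.1
tool_pos: [0.3943, 0.0877, 0.055]
orientation: [-2.085, -2.35, -0.002]
force: [-0.3, 0.6, 1.1]
opening: 0.0452
```

Run:
```python
from plant import robot
for i in range(3):
    robot.read_camera("scene");s=robot.read_state();print(s["t"],s["tool_pos"].round(4),s["force"].round(2),s["wrist_torque"].round(3))
```

```text
17.15 [0.3943 0.0877 0.055 ] [-0.25  0.43  3.78] [ 0.12   0.134 -0.014]
17.2 [0.3943 0.0877 0.055 ] [-0.1   1.28  1.96] [ 0.101  0.125 -0.057]
17.25 [0.3942 0.0877 0.055 ] [-0.3   0.89  2.25] [ 0.156  0.08  -0.032]
```

>>> jog_arm(steps=[[0.6,0,0,-0.0006,0,0,0],[0.6,0.0006,0,-0.0006,0,0,0],[0.6,0.0006,0,0,0,0,0],[0.6,0.0006,0,0.0005,0,0,0],[0.6,0.0006,0,0.0005,0,0,0]])

```text
t: 17.88
tool_pos: [0.3944, 0.0883, 0.0547]
orientation: [-2.085, -2.35, -0.003]
force: [0.1, 0.6, 3.6]
opening: 0.0452
```

```bash
python3 - <<'E'
from plant import robot
for i in range(3):
    robot.read_camera("scene");s=robot.read_state();print(s["t"],s["tool_pos"].round(4),s["force"].round(2),s["wrist_torque"].round(3))
E
python3 snap.py 12
python3 - <<'E'
from h import *
S=load("scene",12)
cv2.imwrite("pics/i3.png",cv2.resize(S[0][200:275,200:275],None,fx=8,fy=8,interpolation=cv2.INTER_CUBIC)[:,:,::-1])
E
```

```text
17.925 [0.3944 0.0883 0.0547] [ 0.03 -0.12  3.32] [-0.033 -0.033  0.007]
17.975 [0.3944 0.0883 0.0547] [1.02 0.47 2.93] [-0.039 -0.004  0.008]
18.025 [0.3944 0.0884 0.0547] [-0.26  0.17  3.25] [-0.029  0.009 -0.011]
t 18.125 [0.3944 0.0883 0.0547] 0.045 [0.62 0.14 3.65]
```

View pics/i3.png

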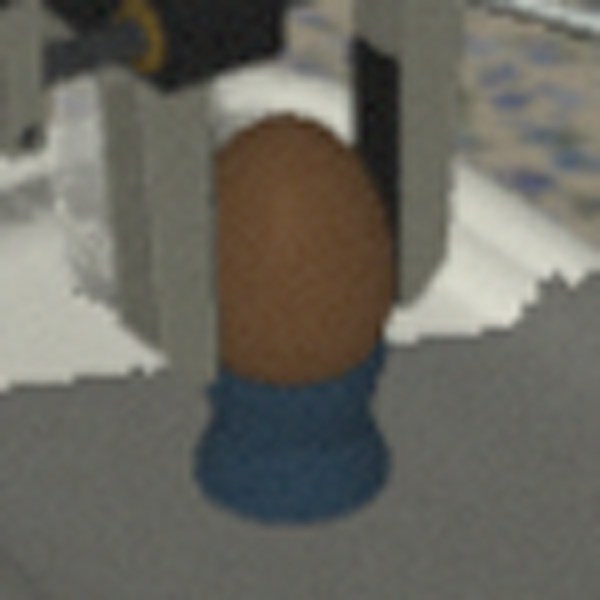

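The side forces and wrist torque are now near zero with 3.3 N downward. The egg is upright and seated, centred on the cup. Releasing.

>>> jog_arm(steps=[[0.6,0,0,-0.0003,0,0,0],[0.5,0,0,-0.0003,0,0,0],[0.45,0,0,-0.0003,0,0,0],[0.38,0,0,-0.0003,0,0,0],[0.32,0,0,-0.0003,0,0,0]])

```text
t: 18.75
tool_pos: [0.3942, 0.0883, 0.0548]
orientation: [-2.085, -2.35, -0.002]
force: [-0.4, -0.1, -0.5]
opening: 0.0618
```

```bash
python3 snap.py 13
python3 - <<'E'
from h import *
S=load("scene",13)
cv2.imwrite("pics/j1.png",cv2.resize(S[0][200:275,200:275],None,fx=8,fy=8,interpolation=cv2.INTER_CUBIC)[:,:,::-1])
E
```

```text
t 18.85 [0.3943 0.0883 0.0549] 0.0629 [ 0.23 -0.52  0.38]
```

View pics/j1.png

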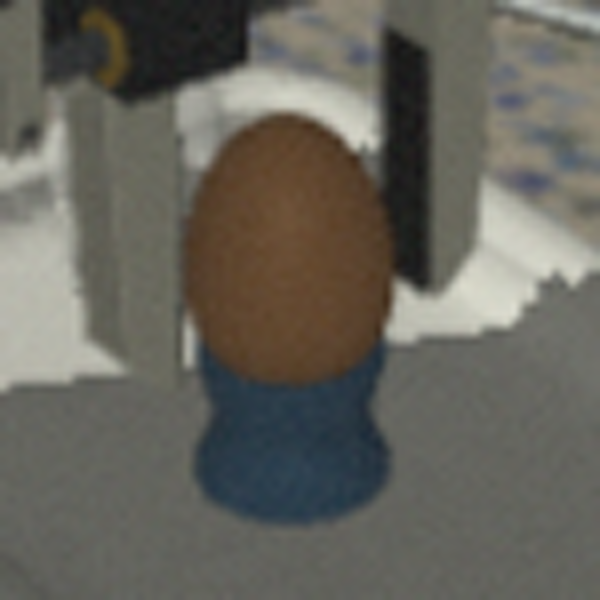

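The egg stands upright in the cup, free of the fingers. Apex is at (288,113) and base at (290,385). I'll retreat straight up.

>>> jog_arm(steps=[[0.3,0,0,-0.01,0,0,0],[0.3,0,0,-0.03,0,0,0],[0.3,0,0,-0.06,0,0,0],[0.3,0,0,-0.1,0,0,0],[0.3,0,0,-0.15,0,0,0]])

```text
t: 19.48
tool_pos: [0.3934, 0.088, 0.2062]
orientation: [-2.084, -2.349, -0.001]
force: [0.2, -0.4, 1.4]
opening: 0.0652
```

>>> jog_arm(steps=[[0.3,0.04,0,-0.03,0,0,0],[0.3,0.09,0,-0.05,0,0,0],[0.3,0.14,0,-0.05,0,0,0],[0.3,0.19,0,-0.05,0,0,0],[0.3,0.23,0,-0.05,0,0,0]])

```text
t: 20.1
tool_pos: [0.3655, 0.3183, 0.2574]
orientation: [-2.083, -2.35, -0.003]
force: [1.1, -1.3, -0.1]
opening: 0.0648
```

```bash
python3 snap.py 14
python3 - <<'E'
from h import *
S=load("scene",14);T=load("top",14)
cv2.imwrite("pics/k1.png",cv2.resize(S[0][140:320,150:400],None,fx=3.2,fy=3.2,interpolation=cv2.INTER_CUBIC)[:,:,::-1])
cv2.imwrite("pics/k2.png",cv2.resize(T[0][90:290,170:370],None,fx=3,fy=3,interpolation=cv2.INTER_CUBIC)[:,:,::-1])
E
```

```text
t 20.2 [0.365  0.3194 0.257 ] 0.0651 [-0.03 -0.1   0.84]
```

View pics/k1.png

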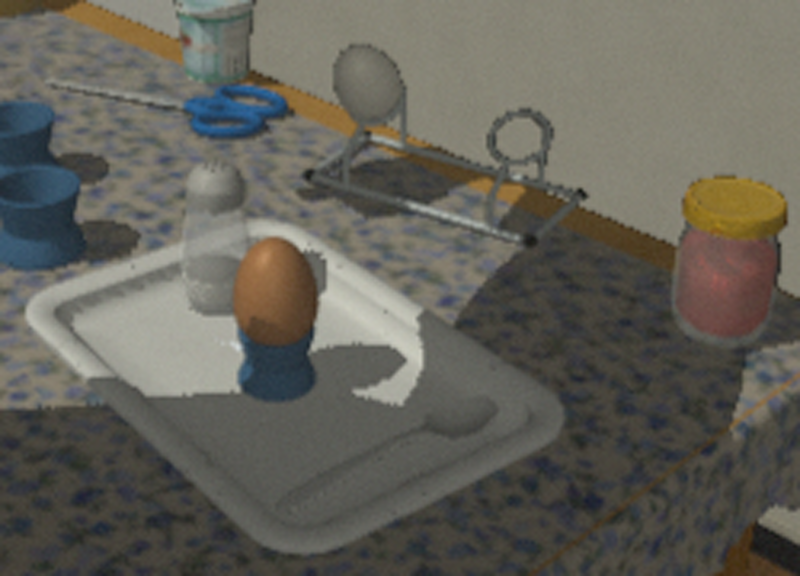

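View pics/k2.png

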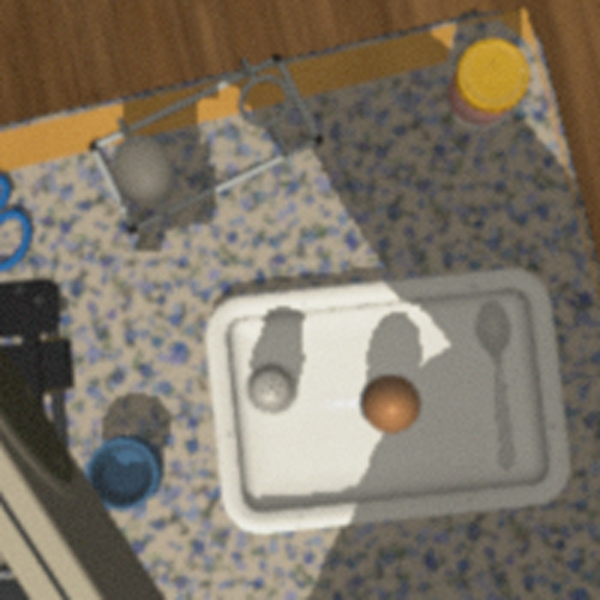

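Run:
```python
from h import *
from plant import robot
T=load("top",14);S=load("scene",14)
print(onz(T[1],T[2],170+391/3-.3,90+404/3-.3,.0525), proj(T[1],T[2],[.3944,.0883,.0523]))
print("scene apex exp",(proj(S[1],S[2],[.3944,.0883,.0913])-[150,140]+.5)*3.2,"tip exp",(proj(S[1],S[2],[.3944,.0883,.0293])-[150,140]+.5)*3.2)
s=robot.read_state();print(s["t"],abs(s["dq"]).max())
robot.close_job()
```

```text
[0.39266771 0.08829296 0.0525    ] [300.03631182 223.62222157]
scene apex exp [273.61521964 239.77809074] tip exp [274.89383271 339.85214784]
20.2 0.06306019039899091
the job is handed in; nothing more can be done
```

The blue egg cup is on the tray between the salt shaker and the teaspoon, and the brown egg stands upright in it, blunt end down. I handed the job in at 20.2 s, with the arm clear of everything.

- **Cup:** I picked the cup with the roughly 42 mm rim; the other two measured about 56 mm. It was set down at about (0.394, 0.088) and stayed upright when released.
- **Egg:** I gripped it along its 35° lean, lifted it out of the ring, turned it upright and lowered it into the cup. Two small sideways corrections brought the side force and wrist torque to about zero before I let go.
- **Last pictures:** The egg is upright, with its apex within about 1 px of where an upright egg should be. From above, its centre is within about 2 mm of the release point. The white egg, shaker, spoon and jam jar look unmoved.
- **Checks that failed or disagreed:**
  - The colour masks failed on both cup and egg, so those positions came from reading enlarged crops by eye.
  - The two cameras differed by about 2 to 3 mm.
  - The grip opening read 41 mm on the cup where I expected 43 to 44 mm.
  - The arm was still settling slightly (0.06 rad/s) at hand-in.

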